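# Third hand: hold the mini pump against the sprung stop

### The job

Wind the crank of the bench jig clockwise, a full turn and a bit, until it comes up against its end, so that the stop is run forward; only then pick the mini pump up off the bench and lay it in the jig's two V-blocks, nose towards the stop. Slide it along so its nose presses on the sprung stop pad with a steady push of about 10 newtons (never more than 20), and finish while still gripping and pushing it like that, as a third hand for me while I drive its set screws. Leave the headlamp, the rasp, the cup and the tackle case where they are.

Things in the scene. Friction and masses are not known exactly. Their poses are not given: they have to be found in the camera images.
- jig: Bench jig, fixed: aluminium plate 360 x 90 x 12 mm, from x -75 to +285. Origin on the bench under the middle of the cradle; +x runs along it from cradle to stop to crank, z up. Two steel V-blocks, 14 mm thick (x), 50 wide, at x = -50 and +50 (86 mm free between); V's 90 degrees, 34 mm wide at the top, z = 52. Behind the stop a sliding block (top z = 68), then the gearbox under the crank.
- cradle_axis (a point): Point midway between the V-blocks where the axis of a pump lying in them runs: straight above the jig's origin, 50 mm above the bench; axes as the jig.
- stop_pad: Round steel pad, 36 mm diameter, 8 thick, axis along the jig's x, 50 mm above the bench. Origin: centre of its front face, which looks at the cradle. Sprung: gives way to the jig's +x by up to 30 mm at 0.6 N per mm from first touch (10 N at 17 mm), then solid. Free face at about jig x = 116 mm with the crank at its start, 104 mm with it wound to its end.
- crank (a joint): Angle of the crank (rad), growing clockwise as seen from above. 0 has the knob on the +x side of the axis (towards the jig's far end). It starts between 0 and 0.5 and meets its end at 7.0. Winding it brings the stop 12 mm towards the cradle; it is stiff enough (0.08 N m) to stay where it is left.
- crank_axis (a point): Point on the crank's vertical axis, 240 mm along the jig's x from its origin, 104 mm above the bench: the height of the middle of the knob.
- crank_knob (a point): Middle of the crank's upright knob: a freely spinning wooden sleeve 18 mm in diameter, from 83 to 123 mm above the bench, 45 mm from the crank's axis. Under it is the flat crank arm, top at 82 mm.
- pump: Mini pump lying on the bench, 220 mm long, about 160 g. Origin at mid length on its underside; +x to its nose. Round aluminium barrel 22 mm in diameter, x -88 to +88, axis 14 mm up. Tail: black square cap 28 x 28, 22 long. Head: square aluminium collar 28 x 28, 16 long, with a round nose, 16 mm diameter, standing out 6 mm. In the V-blocks it can slide 30 mm either way from the middle.
- pump_mid (a point): Middle of the pump, on the axis of its barrel; axes as the pump.
- pump_nose (a point): Centre of the pump's flat nose face, 110 mm along its +x from the middle, on its axis.
- headlamp: Yellow headlamp with a round lens and a push button on top, about 45 x 60 x 46 mm, standing loose; leave alone. Origin at its underside.
- rasp: Steel rasp with a wooden handle, 350 mm long, 24 mm wide, 24 mm high, lying loose; leave alone. Origin at its underside near its middle.
- cap_cup: Black plastic cup for valve caps, 64 mm in diameter, 50 mm high; leave alone. Origin at its underside.
- tackle_case: Transparent tackle case with two latches, 140 x 220 x 45 mm; leave alone. Origin at its underside.
There are look-alikes about, which are no part of the job. What is shaped like the pump but blue or orange is not meant.

How it is judged (in metres and radians):
On the way, in this order (a step that is already met when the one before it is completed fails the run):
1. The crank is wound up to its end while the pump is still down on the bench (value of joint crank above 6.8 rad and height (world z) of pump_mid below 0.03 m), for 0.2 s.
2. The pump lies in the V-blocks and presses on the stop pad with 6 to 14 N for a second (y of pump_mid in the frame of cradle_axis between -0.006 and 0.006 m and z of pump_mid in the frame of cradle_axis between -0.006 and 0.006 m and angle between the x axis of pump and the x axis of jig, either way round below 0.1 rad and contact force between pump and stop_pad between 6 and 14 N and distance between pump_nose and stop_pad below 0.015 m and contact force between the fingers and pump above 1 N and linear speed of pump below 0.01 m/s), for 1 s.
At the end, for the whole second after the job is handed in: Crank within 0.2 rad of its end; pump in the V-blocks (axis within 6 mm of the cradle axis sideways and in height, within 0.1 rad of the jig's direction), its nose on the stop pad, pushing with 6 to 14 N, still (under 10 mm/s) and still held by the fingers (all of step 2 and value of joint crank above 6.8 rad); the arm keeps its last pose, push and grip.
It fails at once if The pump is pushed against the stop pad with well over 20 N (contact force between pump and stop_pad above 22 N).
It fails at once if The headlamp, rasp, cup or tackle case is shifted by more than 30 mm (distance of any of headlamp, rasp, cap_cup, tackle_case from where it was at the start of the episode above 0.03 m).
It also fails if it takes over 67 s, if anything falls off the work surface, if the arm or the gripper's body presses on something with over 40 N, if the wrist force passes 120 N, or if a joint passes its speed limit or range.

### The arm

A 7-joint arm with a two-finger parallel gripper is mounted at the origin on the work surface. World frame = base frame: x ahead of the robot, y to its left, z up, the work surface at z = 0. Lengths are in mm, angles in rad, forces in N, time in s.
With the tool pointing down it reaches from about 400 to 875 mm from the base axis. Payload 4.4 kg.
Tool frame: the origin (TCP) lies at the very end of the fingers, on their centre line; the grasp point (between the pads) lies ctrl.grip_depth behind it (ctrl.grip_depth is the distance from the TCP to the grasp point, in mm); y points along the fingers, x is the direction in which the jaws open and shut, and the axes are right-handed (so a half turn about y gives the same grasp; the last joint's range is limited). The gripper opens to 85 mm and grips with 20 to 120 N. Pads are 22 mm wide; open, the fingers measure 114 mm over their backs; the gripper's body (76 mm by 85 mm) begins 54 mm behind the grasp point. The pads swing forward as they close: fully open they stand 13 mm farther back than shut.
Start: joints at [1.116, 0.628, 0.038, 1.517, -0.027, 0.996, -0.02], TCP at [246.429, -601.49, 231.313] pointing down, gripper open.
Joint ranges: [-3.06, 3.06], [-0.37, 2.12], [-1.25, 1.32], [0.18, 2.47], [-1.1, 4.24], [0.23, 1.98], [-2.94, 2.94]. Speed limits (rad/s): [2.57, 2.57, 3.14, 3.14, 3.14, 3.14, 3.14].

### API

Orientations are given as [roll, pitch, yaw] about the fixed x, y, z axes, in that order (R = Rz(yaw) Ry(pitch) Rx(roll)).
In Python, from cell import ctrl gives the robot as it stands.
- The arm moves only by the tool apply_moves, never from a script. Its argument "motion" is a list of rows, each a list of 5 numbers: the shift along the tool's x, y, z in cm, then the turn about the tool's y in rad, then the finger opening in cm, from 0 to 8.54. In form: [[tx, ty, tz, roll, hand], ...]. A call has 1 to 20 rows; each row is the pose to reach, as a shift and turn from the pose commanded when the call began, along the tool's axes at that moment; what a row does not reach only later rows make up. A row lasts 1/8 s, in which the tool goes at most 62.5 mm and 10.7 degrees, less where a joint would pass 70% of its speed; a pose out of reach is approached as far as the arm can. A call with a gripper value outside its range is refused whole. The fingers move at their own pace and stop on an object; the grip force is fixed at half the most. Time passes only in rows, so rows that repeat a pose let the fingers close. It gives the time, the measured TCP pose, the force and the opening at its end, in the units of the state.
- ctrl.read_state(): the state, without advancing time (a new reading comes with each control period).
- ctrl.get_image(name): name is "scene" or "top" or "wrist"; returns a dict with "image" (480x640x3 uint8, red, green, blue), "vfov" (degrees; the focal length in pixels is half the picture's height over the tangent of half this angle, whatever the lens; pixels are square), "cx", "cy" (the principal point, pixels), "extrinsics" (4x4, takes a point from world to camera coordinates); the wrist camera has in their place "tool_from_camera" (4x4, takes a point from camera to tool coordinates, whose origin is the TCP and whose axes are the tool frame's). Camera axes: x right, y up, looking along -z (the intrinsics and any distortion apply to the point x, -y, -z); pixel columns grow to the right and rows downward; lengths in mm; the calibration is good to about 2 mm. A picture is of the moment at which its call begins: read the wrist's pose just before it. There is no depth.
- ctrl.finish_job(): hands the job in, once; it reports no verdict.
Trained networks look in a picture, given as the dict that the camera call returned (one of the last four; its "shot" number tells which), for a name from the list of things; names that differ only in an ending like _2 or _b are one class to them, and where a whole thing is asked for, a point or a joint stands for the part that bears it (a point fixed in the world has none). Each returns a list of dicts, best first, with "confidence" (0 to 1); they miss things now and then, are a little off and sometimes report something else, mostly with a low value. They report only what shows in the picture. A call takes as long as a camera call. They do not tell look-alikes from the thing itself.
- ctrl.search_frame(picture, query): "location" ([x, y, z] in mm, in world coordinates, good to about 4 mm: the middle of the surface that is visible of it).
- ctrl.mark_of(picture, query): "location" ([x, y, z] in mm, in world coordinates, good to about 4 mm: a listed point, or the origin of a listed thing).
The state is a dict: "clock": time; "qpos": joint angles; "qd": joint speeds; "tau": joint torques, N m; "eef_pos": TCP position; "tool_rot": TCP orientation; "force": force on the tool from outside, world axes, zero at the start; "torque": the same for the moment, N m; "width": finger opening in mm.
Only numpy, scipy, OpenCV 4.12 (cv2) and the standard library are available. Lean on these libraries where they do the work, as an engineer would, in place of code of your own. Each camera call takes 0.05 s, during which the arm holds its last target.

## Working session

There is one attempt and no reset: what is moved stays moved. The work goes in short steps, Python scripts to look and compute and a tool call to move; the robot and the scene stay as the last step left them, time stands still between calls to the robot, and variables do not carry over. Pictures are saved under pics/ and viewed, and the job is handed in when it is done.

Besides the shell and the picture viewer there is one more tool, called after "Call:" by a JSON object that holds its "fn" and its "kwargs", one argument or row to a line. apply_moves: Moves the arm, as the interface text tells. Its arguments: {"type":"object","properties":{"motion":{"type":"array","items":{"type":"array","items":{"type":"number"}}}},"required":["motion"]}

```bash
ls; mkdir -p pics
python3 - <<'E'
from cell import ctrl
import cv2
s=ctrl.read_state(); print(s['clock'],s['eef_pos'],s['tool_rot'],s['width'],ctrl.grip_depth,s['force'])
for n in ['scene','top']:
    p=ctrl.get_image(n); cv2.imwrite(f'pics/{n}0.png',p['image'][:,:,::-1])
    print(n,p['vfov'],p['cx'],p['cy'],p.keys())
    for q in ['jig','cradle_axis','stop_pad','crank_axis','crank_knob','pump','pump_mid','pump_nose','headlamp','rasp','cap_cup','tackle_case']:
        print(q,[( [round(v) for v in d['location']],round(d['confidence'],2)) for d in ctrl.mark_of(p,q)[:4]])
E
```

```text
pics
0.0 [ 246.18469869 -600.88897132  230.39594571] [-1.57081737  0.00191121 -1.18197267] 85.65132964501194 18.700000000000003 [-0.63011927 -0.04683258 -0.11757757]
scene 43.3234112226195 312.6930178202542 244.27451446719303 dict_keys(['image', 'vfov', 'cx', 'cy', 'extrinsics', 'shot'])
jig [([549, -28, 0], 0.63), ([540, -327, 17], 0.33)]
cradle_axis [([546, -23, 52], 0.81)]
stop_pad [([567, 90, 49], 0.51), ([763, 199, 1], 0.27)]
crank_axis [([594, 212, 104], 0.96)]
crank_knob [([595, 213, 106], 0.68), ([608, 255, 105], 0.57)]
pump [([524, -525, 3], 0.91), ([297, -271, -4], 0.86), ([547, -329, 4], 0.81)]
pump_mid [([528, -522, 12], 0.82), ([545, -328, 15], 0.81), ([294, -266, 14], 0.8)]
pump_nose [([563, -626, 15], 0.9), ([642, -288, 11], 0.76), ([204, -322, 13], 0.69)]
headlamp [([745, -4, 2], 0.79)]
rasp [([475, 390, -1], 0.78)]
cap_cup [([736, -158, 0], 0.96)]
tackle_case [([764, 198, 0], 0.59)]
top 45.15632418069397 315.7407708767953 246.6525855003368 dict_keys(['image', 'vfov', 'cx', 'cy', 'extrinsics', 'shot'])
jig [([544, -25, -4], 0.76), ([646, -290, 16], 0.6), ([734, -160, 2], 0.58)]
cradle_axis [([549, -24, 48], 0.7)]
stop_pad [([569, 90, 52], 0.52)]
crank_axis [([595, 211, 107], 0.76)]
crank_knob [([608, 256, 107], 0.59)]
pump [([305, -270, -1], 0.69), ([524, -524, -1], 0.62), ([543, -332, 4], 0.56)]
pump_mid [([299, -272, 18], 0.93), ([539, -331, 15], 0.78), ([523, -518, 16], 0.6), ([545, -22, -3], 0.53)]
pump_nose [([558, -628, 15], 0.82), ([646, -291, 13], 0.79), ([201, -323, 13], 0.55)]
headlamp [([750, 3, 0], 0.95), ([605, 261, 105], 0.6)]
rasp [([476, 387, 0], 0.68), ([544, -330, 0], 0.45)]
cap_cup [([738, -157, 3], 0.77)]
tackle_case [([766, 198, -1], 0.57)]
```

View pics/scene0.png

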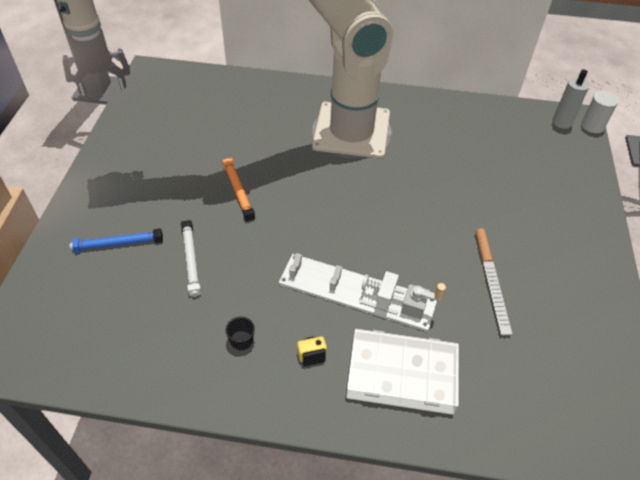

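View pics/top0.png

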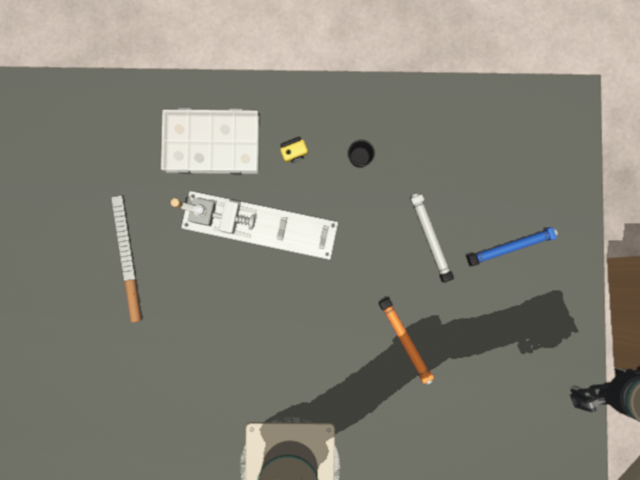

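Silver candidate is at scene (190,258) / top (431,237). The look-alikes are blue at scene (115,241) and orange at scene (238,188), with a matching pair in the top view. By the description I choose silver, and I'll check it in a close crop.

```bash
cat > h.py <<'E'
from cell import ctrl
import numpy as np, cv2
from scipy.spatial.transform import Rotation as Ro
def st():
    s=ctrl.read_state(); return s,np.array(s['eef_pos']),Ro.from_euler('xyz',s['tool_rot']).as_matrix()
def to(p,yaw=None):
    s,e,R=st(); d=R.T@(np.array(p)-e)/10
    r=0 if yaw is None else (s['tool_rot'][2]-yaw+np.pi)%(2*np.pi)-np.pi
    return np.round(d,2),round(r,3)
def show(): 
    s,e,R=st(); print('t',round(s['clock'],2),'e',e.round(1),'rpy',np.round(s['tool_rot'],3),'F',np.round(s['force'],1),'w',round(s['width'],1),'q',np.round(s['qpos'],2))
E
python3 - <<'E'
from h import *
a=cv2.imread('pics/scene0.png')[200:310,140:250]; b=cv2.imread('pics/top0.png')[180:290,380:490]
cv2.imwrite('pics/crop0.png',cv2.resize(np.hstack([a,b]),None,fx=3.5,fy=3.5,interpolation=2))
show(); print(to([600,212,230],-0.2)); print(st()[2].round(3))
E
```

```text
t 1.3 e [ 246.5 -601.5  231.3] rpy [-1.571 -0.    -1.182] F [-0.1 -0.3 -0.9] w 85.2 q [ 1.12  0.63  0.04  1.52 -0.03  1.   -0.02]
(array([-61.88,   0.13,  63.55]), np.float64(-0.982))
[[ 0.379  0.     0.925]
 [-0.925  0.     0.379]
 [ 0.    -1.     0.   ]]
```

View pics/crop0.png

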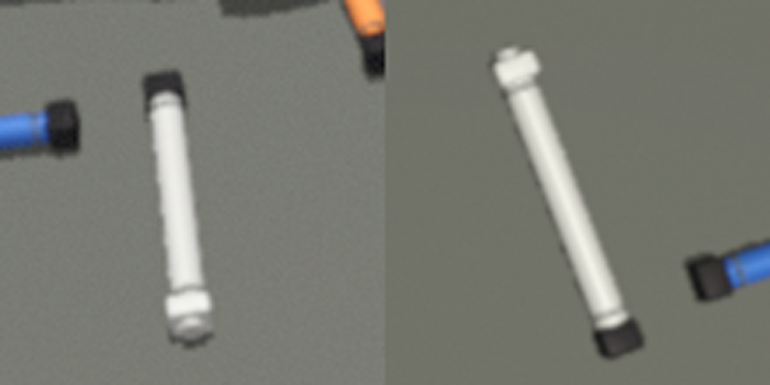

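The crop shows the silver pump: black square cap at crop (163,88)/(618,338) and bright collar with round nose at (190,315)/(515,65). Silver it is. Moving over the crank first.

Call:
{"fn": "apply_moves", "kwargs": {
  "motion": [
    [-62, 0, 63.5, -0.98, 8.5],
    [-62, 0, 63.5, -0.98, 8.5],
    [-62, 0, 63.5, -0.98, 8.5],
    [-62, 0, 63.5, -0.98, 8.5],
    [-62, 0, 63.5, -0.98, 8.5],
    [-62, 0, 63.5, -0.98, 8.5],
    [-62, 0, 63.5, -0.98, 8.5],
    [-62, 0, 63.5, -0.98, 8.5],
    [-62, 0, 63.5, -0.98, 8.5],
    [-62, 0, 63.5, -0.98, 8.5],
    [-62, 0, 63.5, -0.98, 8.5],
    [-62, 0, 63.5, -0.98, 8.5],
    [-62, 0, 63.5, -0.98, 8.5],
    [-62, 0, 63.5, -0.98, 8.5],
    [-62, 0, 63.5, -0.98, 8.5],
    [-62, 0, 63.5, -0.98, 8.5],
    [-62, 0, 63.5, -0.98, 8.5],
    [-62, 0, 63.5, -0.98, 8.5]
  ]
}}

```text
clock: 3.55
eef_pos: [599.1, 210.7, 231.6]
tool_rot: [-1.572, -0.0, -0.205]
force: [-0.2, -0.7, -0.0]
width: 85.1
```

Run:
```python
from h import *
show()
p=ctrl.get_image('wrist'); cv2.imwrite('pics/w1.png',p['image'][:,:,::-1])
for q in ['crank_axis','crank_knob','stop_pad','cradle_axis']:
    print(q,[( np.round(d['location'],1),round(d['confidence'],2)) for d in ctrl.mark_of(p,q)[:3]])
```

```text
t 3.55 e [599.1 210.7 231.6] rpy [-1.572 -0.    -0.205] F [-0.2 -0.7 -0. ] w 85.1 q [-0.21  0.62 -0.29  1.56  0.2   1.   -0.76]
crank_axis [(array([595.5, 212. , 104.7]), 0.72)]
crank_knob [(array([610.2, 253.5, 104.2]), 0.93)]
stop_pad [(array([565.9,  86.6,  47.9]), 0.85)]
cradle_axis [(array([545.5, -24. ,  52.9]), 0.59)]
```

View pics/w1.png

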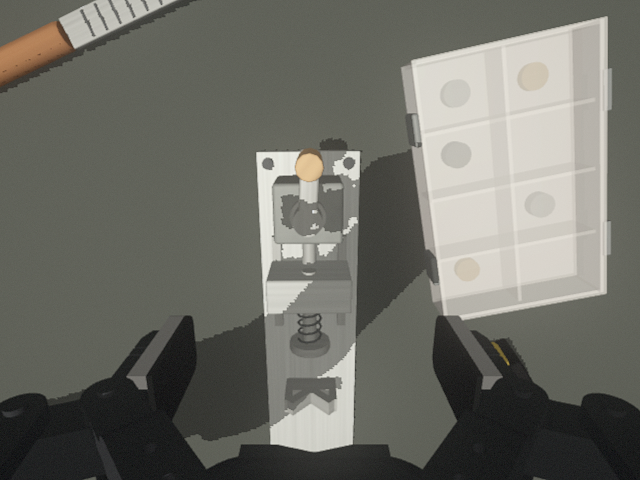

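The view shows the knob top at (309,166), the hub at (309,216), the pad at (309,345) and the near V-block at (310,395). The jig is aligned with the tool. Next I back-project these.

```bash
cat >> h.py <<'E'
def bp(p,uv,z,E=None):
    f=240/np.tan(np.radians(p['vfov']/2))
    if E is None:
        s,e,R=st(); T=np.eye(4);T[:3,:3]=R;T[:3,3]=e; C=T@np.array(p['tool_from_camera'])
    else: C=np.linalg.inv(np.array(E))
    d=C[:3,:3]@np.array([(uv[0]-p['cx'])/f,-(uv[1]-p['cy'])/f,-1]); o=C[:3,3]
    return (o+d*(z-o[2])/d[2]).round(1)
E
python3 - <<'E'
from h import *
p=ctrl.get_image('wrist'); print(p.keys())
print('knob',bp(p,(309,166),123)); print('corners',bp(p,(257,152),12),bp(p,(360,152),12))
print('edges',bp(p,(270,445),12),bp(p,(353,445),12)); print('screws',bp(p,(267.5,163),12),bp(p,(348.5,163),12))
c=p['image'][:,:,::-1][140:460,230:390]; cv2.imwrite('pics/w1c.png',cv2.resize(c[:160],None,fx=4,fy=3.7,interpolation=2));
E
```

```text
dict_keys(['image', 'vfov', 'cx', 'cy', 'tool_from_camera', 'shot'])
knob [606.2 257.9 123. ]
corners [560.6 265.7  12. ] [647.8 247.7  12. ]
edges [498.4 -42.2  12. ] [587.3 -60.4  12. ]
screws [567.3 254.7  12. ] [636.4 240.5  12. ]
```

View pics/w1c.png

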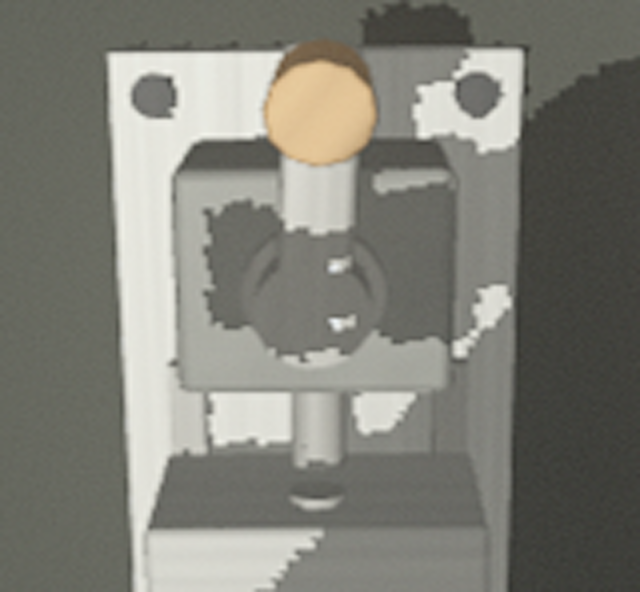

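Call:
{"fn": "apply_moves", "kwargs": {
  "motion": [
    [-0.1, 5, 4.5, 0, 5],
    [-0.1, 8, 4.55, 0, 5],
    [-0.1, 11, 4.55, 0, 5],
    [-0.1, 13, 4.55, 0, 5],
    [-0.1, 14, 4.55, 0, 5],
    [-0.1, 14, 4.55, 0, 5]
  ]
}}

```text
clock: 4.6
eef_pos: [607.2, 257.6, 91.3]
tool_rot: [-1.571, 0.0, -0.202]
force: [-0.3, 0.2, -0.0]
width: 49.9
```

Run:
```python
from h import *
show()
p=ctrl.get_image('wrist'); cv2.imwrite('pics/w2.png',p['image'][:,:,::-1])
```

```text
t 4.6 e [607.2 257.6  91.3] rpy [-1.571  0.    -0.202] F [-0.3  0.2 -0. ] w 49.9 q [-0.3   0.81 -0.25  1.6   0.26  0.76 -0.86]
```

View pics/w2.png

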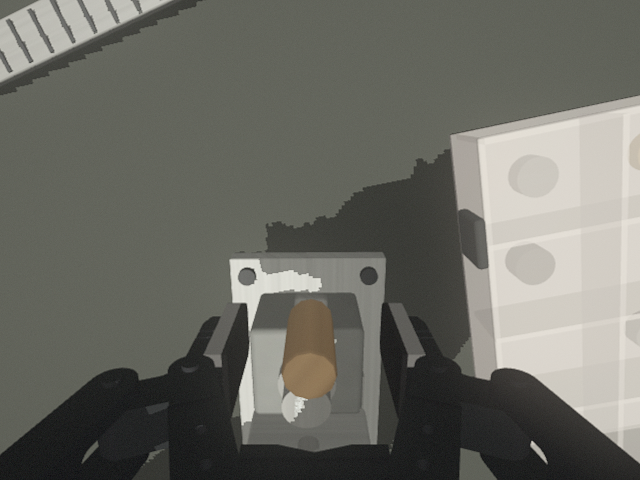

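Run:
```python
from h import *
p=ctrl.get_image('wrist')
print('knob',bp(p,(309.5,373),123)); print('corners',bp(p,(230,256),12),bp(p,(386,254),12))
for q in ['crank_axis','crank_knob']:
    print(q,[( np.round(d['location'],1),round(d['confidence'],2)) for d in ctrl.mark_of(p,q)[:3]])
```

```text
knob [607.  255.7 123. ]
corners [561.2 265.7  12. ] [649.4 248.8  12. ]
crank_axis [(array([590.9, 213.1, 102.3]), 0.72)]
crank_knob [(array([608. , 252. , 106.5]), 0.85)]
```

The knob is between the fingers at about (607.0, 255.7), its top face at pixel (309,373). I close on it.

Call:
{"fn": "apply_moves", "kwargs": {
  "motion": [
    [0, 0, -0.2, 0, 3],
    [0, 0, -0.2, 0, 0],
    [0, 0, -0.2, 0, 0],
    [0, 0, -0.2, 0, 0],
    [0, 0, -0.2, 0, 0],
    [0, 0, -0.2, 0, 0]
  ]
}}

```text
clock: 5.55
eef_pos: [606.9, 255.5, 91.9]
tool_rot: [-1.571, -0.0, -0.202]
force: [-1.6, -2.1, 5.0]
width: 16.7
```

Run:
```python
from h import *
show()
s,e,R=st()
C=np.array([595.2,212.2]); rel=e[:2]-C; r=np.hypot(*rel); a=np.arctan2(rel[1],rel[0]); print('r,ang,theta',r,a,1.372-a)
K=C+45*np.array([np.cos(a),np.sin(a)]);
for i in range(1,41):
    b=a-0.2*i; t=C+45*np.array([np.cos(b),np.sin(b)])-K
    print(i,(R.T@np.r_[t,0]/10).round(2)[[0,2]], end='; ')
```

```text
t 5.55 e [606.9 255.5  91.9] rpy [-1.571 -0.    -0.202] F [-1.6 -2.1  5. ] w 16.7 q [-0.3   0.81 -0.25  1.6   0.26  0.76 -0.86]
r,ang,theta 44.82451789573145 1.3072892386775385 0.06471076132246156
1 [ 0.89 -0.14]; 2 [ 1.73 -0.46]; 3 [ 2.49 -0.94]; 4 [ 3.14 -1.56]; 5 [ 3.65 -2.3 ]; 6 [ 4.01 -3.12]; 7 [ 4.2 -4. ]; 8 [ 4.21 -4.9 ]; 9 [ 4.04 -5.78]; 10 [ 3.69 -6.61]; 11 [ 3.19 -7.36]; 12 [ 2.56 -7.99]; 13 [ 1.8  -8.48]; 14 [ 0.97 -8.82]; 15 [ 0.09 -8.98]; 16 [-0.81 -8.96]; 17 [-1.69 -8.76]; 18 [-2.51 -8.4 ]; 19 [-3.24 -7.88]; 20 [-3.85 -7.22]; 21 [-4.33 -6.45]; 22 [-4.63 -5.61]; 23 [-4.77 -4.72]; 24 [-4.73 -3.82]; 25 [-4.5  -2.95]; 26 [-4.11 -2.14]; 27 [-3.57 -1.43]; 28 [-2.9  -0.83]; 29 [-2.12 -0.39]; 30 [-1.27 -0.1 ]; 31 [-0.37  0.01]; 32 [ 0.52 -0.06]; 33 [ 1.39 -0.31]; 34 [ 2.18 -0.72]; 35 [ 2.88 -1.29]; 36 [ 3.46 -1.98]; 37 [ 3.88 -2.77]; 38 [ 4.14 -3.63]; 39 [ 4.22 -4.52]; 40 [ 4.13 -5.42];
```

Call:
{"fn": "apply_moves", "kwargs": {
  "motion": [
    [0.89, 0, -0.14, 0, 0],
    [1.73, 0, -0.46, 0, 0],
    [2.49, 0, -0.94, 0, 0],
    [3.14, 0, -1.56, 0, 0],
    [3.65, 0, -2.3, 0, 0],
    [4.01, 0, -3.12, 0, 0],
    [4.2, 0, -4.0, 0, 0],
    [4.2, 0, -4.0, 0, 0]
  ]
}}

```text
clock: 6.55
eef_pos: [639.3, 208.1, 91.8]
tool_rot: [-1.571, 0.001, -0.202]
force: [-2.8, 0.1, 6.5]
width: 16.2
```

Run:
```python
from h import *
show()
p=ctrl.get_image('wrist'); cv2.imwrite('pics/w3.png',p['image'][:,:,::-1])
```

```text
t 6.55 e [639.3 208.1  91.8] rpy [-1.571e+00  1.000e-03 -2.020e-01] F [-2.8  0.1  6.5] w 16.2 q [-0.21  0.83 -0.26  1.56  0.26  0.79 -0.78]
```

View pics/w3.png

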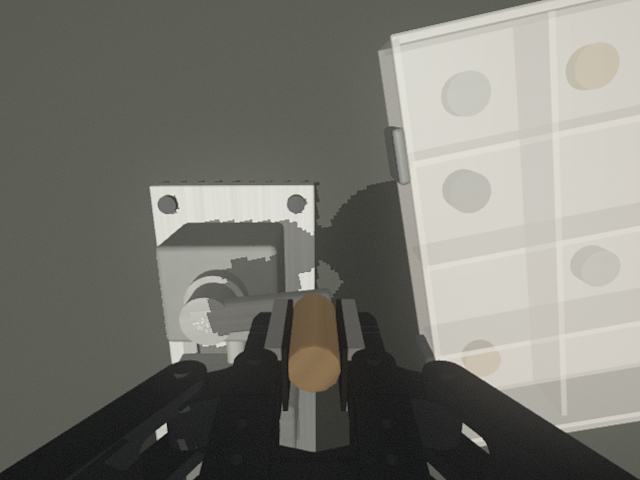

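The knob is still gripped at (315,365), with the arm a quarter turn along and the forces small. I continue winding.

Call:
{"fn": "apply_moves", "kwargs": {
  "motion": [
    [0.01, 0, -0.9, 0, 0],
    [-0.16, 0, -1.78, 0, 0],
    [-0.51, 0, -2.61, 0, 0],
    [-1.01, 0, -3.36, 0, 0],
    [-1.64, 0, -3.99, 0, 0],
    [-2.4, 0, -4.48, 0, 0],
    [-3.23, 0, -4.82, 0, 0],
    [-4.11, 0, -4.98, 0, 0],
    [-5.01, 0, -4.96, 0, 0],
    [-5.89, 0, -4.76, 0, 0],
    [-6.71, 0, -4.4, 0, 0],
    [-7.44, 0, -3.88, 0, 0],
    [-8.05, 0, -3.22, 0, 0],
    [-8.53, 0, -2.45, 0, 0],
    [-8.83, 0, -1.61, 0, 0],
    [-8.97, 0, -0.72, 0, 0],
    [-8.93, 0, 0.18, 0, 0],
    [-8.7, 0, 1.05, 0, 0],
    [-8.31, 0, 1.86, 0, 0],
    [-8.31, 0, 1.86, 0, 0]
  ]
}}

```text
clock: 9.1
eef_pos: [561.9, 243.4, 91.8]
tool_rot: [-1.571, -0.0, -0.201]
force: [-1.4, 2.1, 8.6]
width: 16.4
```

Run:
```python
from h import *
show()
p=ctrl.get_image('wrist'); cv2.imwrite('pics/w4.png',p['image'][:,:,::-1])
```

```text
t 9.1 e [561.9 243.4  91.8] rpy [-1.571 -0.    -0.201] F [-1.4  2.1  8.6] w 16.4 q [-0.31  0.76 -0.24  1.74  0.26  0.68 -0.89]
```

View pics/w4.png

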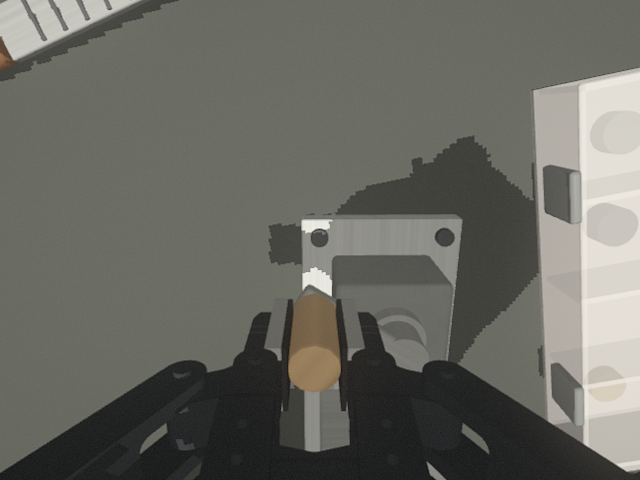

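Call:
{"fn": "apply_moves", "kwargs": {
  "motion": [
    [0.54, 0, 0.71, 0, 0],
    [1.21, 0, 1.31, 0, 0],
    [1.99, 0, 1.75, 0, 0],
    [2.84, 0, 2.04, 0, 0],
    [3.74, 0, 2.15, 0, 0],
    [4.63, 0, 2.08, 0, 0],
    [5.5, 0, 1.83, 0, 0],
    [6.29, 0, 1.42, 0, 0],
    [6.99, 0, 0.85, 0, 0],
    [6.99, 0, 0.85, 0, 0]
  ]
}}

```text
clock: 10.4
eef_pos: [630.2, 239.4, 91.7]
tool_rot: [-1.569, 0.004, -0.201]
force: [-4.5, 4.3, 8.5]
width: 16.3
```

Run:
```python
from h import *
show()
s,e,R=st()
C=np.array([595.2,212.2]); rel=e[:2]-C; r=np.hypot(*rel); a=np.arctan2(rel[1],rel[0]); print('r,ang,theta',r,a,1.372-a+2*np.pi)
p=ctrl.get_image('wrist'); cv2.imwrite('pics/w5.png',p['image'][:,:,::-1])
```

```text
t 10.4 e [630.2 239.4  91.7] rpy [-1.569  0.004 -0.201] F [-4.5  4.3  8.5] w 16.3 q [-0.26  0.83 -0.25  1.55  0.26  0.79 -0.81]
r,ang,theta 44.38606167330093 0.6608910803160382 6.994294226863548
```

View pics/w5.png

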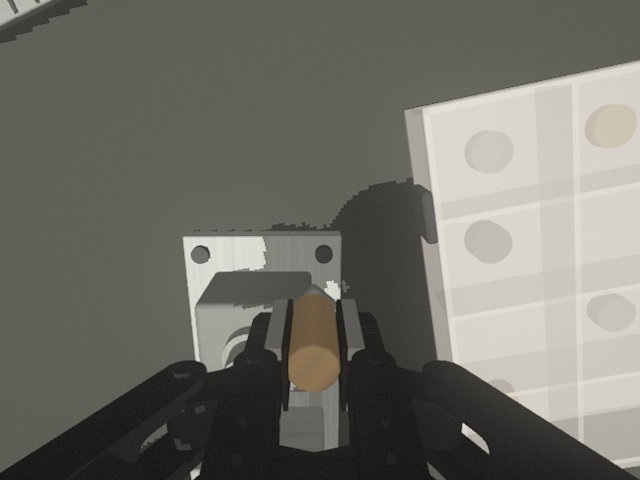

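Call:
{"fn": "apply_moves", "kwargs": {
  "motion": [
    [0.2, 0, -0.15, 0, 0],
    [0.35, 0, -0.3, 0, 0],
    [0.35, 0, -0.3, 0, 0],
    [0.35, 0, -0.3, 0, 0]
  ]
}}

```text
clock: 10.95
eef_pos: [630.5, 239.2, 91.7]
tool_rot: [-1.567, 0.007, -0.199]
force: [-8.8, 8.6, 9.6]
width: 16.2
```

Run:
```python
from h import *
show()
s,e,R=st()
C=np.array([595.2,212.2]); rel=e[:2]-C; r=np.hypot(*rel); a=np.arctan2(rel[1],rel[0]); print('r,ang,theta',r,a,1.372-a+2*np.pi)
```

```text
t 10.95 e [630.5 239.2  91.7] rpy [-1.567  0.007 -0.199] F [-8.8  8.6  9.6] w 16.2 q [-0.26  0.83 -0.26  1.55  0.25  0.8  -0.81]
r,ang,theta 44.41530995513526 0.6534475249256231 7.001737782253963
```

Further command gives no motion (theta stays at about 7.00) and the force rises, so the crank is at its end. I relax, release and lift.

Call:
{"fn": "apply_moves", "kwargs": {
  "motion": [
    [-0.4, 0, 0.35, 0, 0],
    [-0.4, 0, 0.35, 0, 4.5],
    [-0.4, 0, 0.35, 0, 4.5],
    [-0.4, 0, 0.35, 0, 4.5],
    [-0.4, -3, 0.35, 0, 4.5],
    [-0.4, -7, 0.35, 0, 6],
    [-0.4, -13, 0.35, 0, 8.5],
    [-0.4, -13, 0.35, 0, 8.5]
  ]
}}

```text
clock: 11.95
eef_pos: [635.2, 239.0, 226.8]
tool_rot: [-1.565, -0.009, -0.203]
force: [-0.2, -0.6, -0.1]
width: 85.0
```

Run:
```python
from h import *
show()
p=ctrl.get_image('wrist'); cv2.imwrite('pics/w6.png',p['image'][:,:,::-1])
for q in ['crank_axis','crank_knob','stop_pad','cradle_axis']:
    print(q,[( np.round(d['location'],1),round(d['confidence'],2)) for d in ctrl.mark_of(p,q)[:3]])
print(to([560,-345,230],-1.197))
```

```text
t 11.95 e [635.2 239.  226.8] rpy [-1.565 -0.009 -0.203] F [-0.2 -0.6 -0.1] w 85.0 q [-0.24  0.68 -0.29  1.44  0.21  1.04 -0.77]
crank_axis [(array([591.7, 214.7, 104.2]), 0.8)]
crank_knob [(array([630.8, 237.9, 105.6]), 0.79)]
stop_pad [(array([564.4,  77.4,  46.3]), 0.94)]
cradle_axis []
(array([  4.73,  -0.95, -58.46]), np.float64(0.995))
```

View pics/w6.png

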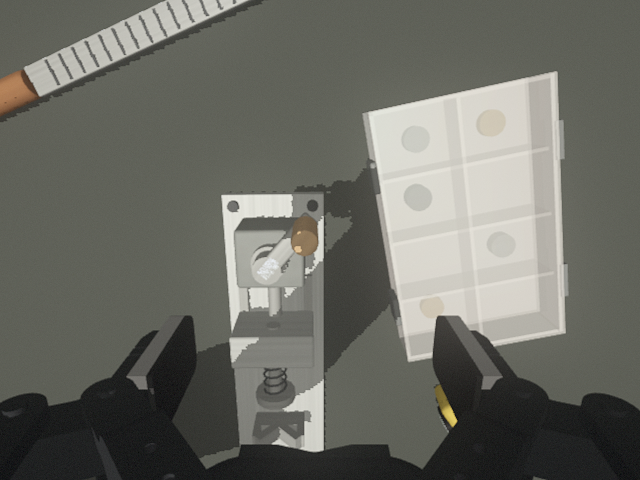

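The knob is now at (305,235), i.e. about 0.72 rad past a full turn, and the pad has moved forward. Now over the pump.

Run:
```python
from h import *
print(to([500,-347,230],-1.197))
```

```text
(array([ -1.11,  -0.93, -59.86]), np.float64(0.995))
```

Call:
{"fn": "apply_moves", "kwargs": {
  "motion": [
    [-1.1, -0.9, -59.9, 0.995, 8.5],
    [-1.1, -0.9, -59.9, 0.995, 8.5],
    [-1.1, -0.9, -59.9, 0.995, 8.5],
    [-1.1, -0.9, -59.9, 0.995, 8.5],
    [-1.1, -0.9, -59.9, 0.995, 8.5],
    [-1.1, -0.9, -59.9, 0.995, 8.5],
    [-1.1, -0.9, -59.9, 0.995, 8.5],
    [-1.1, -0.9, -59.9, 0.995, 8.5],
    [-1.1, -0.9, -59.9, 0.995, 8.5],
    [-1.1, -0.9, -59.9, 0.995, 8.5],
    [-1.1, -0.9, -59.9, 0.995, 8.5],
    [-1.1, -0.9, -59.9, 0.995, 8.5],
    [-1.1, -0.9, -59.9, 0.995, 8.5]
  ]
}}

```text
clock: 13.82
eef_pos: [501.7, -344.7, 229.8]
tool_rot: [-1.571, 0.002, -1.194]
force: [0.2, -0.1, 0.9]
width: 84.9
```

Run:
```python
from h import *
show()
p=ctrl.get_image('wrist'); cv2.imwrite('pics/w7.png',p['image'][:,:,::-1])
for q in ['pump','pump_mid','pump_nose']:
    print(q,[( np.round(d['location'],1),round(d['confidence'],2)) for d in ctrl.mark_of(p,q)[:3]])
```

```text
t 13.82 e [ 501.7 -344.7  229.8] rpy [-1.571  0.002 -1.194] F [ 0.2 -0.1  0.9] w 84.9 q [ 0.57  0.57 -0.02  1.64  0.01  0.94 -0.65]
pump [(array([ 525.5, -525.2,   -2.8]), 0.94), (array([ 541.5, -325.9,    0.7]), 0.71)]
pump_mid [(array([ 523.8, -519.8,   14.3]), 0.88), (array([ 546.5, -335.5,   13. ]), 0.82)]
pump_nose [(array([ 556. , -626.3,   13.3]), 0.97), (array([ 647.7, -287.2,   10.5]), 0.62), (array([ 199.4, -328.7,   16.4]), 0.58)]
```

View pics/w7.png

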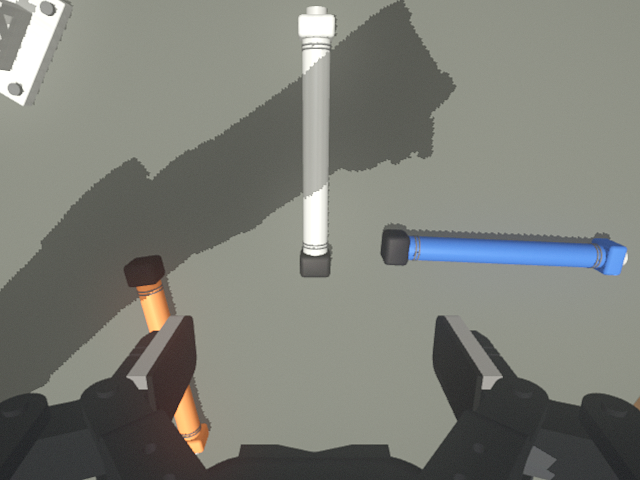

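The silver pump runs from its nose at (317,10) to its cap at (315,265), nearly aligned with the tool. The blue cap is at (395,247), clear of it.

Run:
```python
from h import *
p=ctrl.get_image('wrist')
im=p['image'].astype(int)
g=im.mean(2)
for v in (60,100,150,200,235):
    row=g[v,285:350].astype(int); d=np.abs(np.diff(row)); 
    idx=np.where(d>25)[0]+285; print(v,idx.min()+1,idx.max()+1)
n=bp(p,(316.5,50),14); a=bp(p,(315.5,244),14)
print(n,a,np.arctan2(*(n-a)[[1,0]]))
print('collar rear top edge',bp(p,(317,38),28),'collar front',bp(p,(317,14),28),'cap front top',bp(p,(315,253),28),'nose',bp(p,(317,7),14))
print('cap rear bottom',bp(p,(315,276),0), 'barrel/cap',bp(p,(315,250),25))
```

```text
60 301 328
100 301 328
150 301 327
200 302 327
235 302 328
[ 618.7 -302.3   14. ] [ 467.  -361.3   14. ] 0.37092309947558577
collar rear top edge [ 624.9 -300.2   28. ] collar front [ 640.  -294.2   28. ] cap front top [ 463.2 -362.2   28. ] nose [ 647.2 -291.5   14. ]
cap rear bottom [ 432.2 -374.5   -0. ] barrel/cap [ 464.9 -361.6   25. ]
```

Run:
```python
from h import *
print(to([544,-331.4,3],-1.2))
```

```text
(array([ 0.2 , 22.74,  4.5 ]), np.float64(0.004))
```

Call:
{"fn": "apply_moves", "kwargs": {
  "motion": [
    [0.2, 5, 4.5, 0, 6.5],
    [0.2, 10, 4.5, 0, 6],
    [0.2, 15, 4.5, 0, 5.5],
    [0.2, 19, 4.5, 0, 5.5],
    [0.2, 21.5, 4.5, 0, 5.5],
    [0.2, 22.5, 4.5, 0, 5.5],
    [0.2, 22.5, 4.5, 0, 5.5]
  ]
}}

```text
clock: 14.95
eef_pos: [543.7, -332.0, 5.2]
tool_rot: [-1.571, 0.0, -1.197]
force: [0.7, 0.2, 0.8]
width: 54.9
```

Run:
```python
from h import *
show(); print(to([544,-331.4,3],-1.2))
p=ctrl.get_image('wrist'); cv2.imwrite('pics/w8.png',p['image'][:,:,::-1])
```

```text
t 14.95 e [ 543.7 -332.     5.2] rpy [-1.571  0.    -1.197] F [0.7 0.2 0.8] w 54.9 q [ 0.51  0.9  -0.02  1.69  0.02  0.54 -0.71]
(array([-0.04,  0.22,  0.05]), np.float64(0.003))
```

View pics/w8.png

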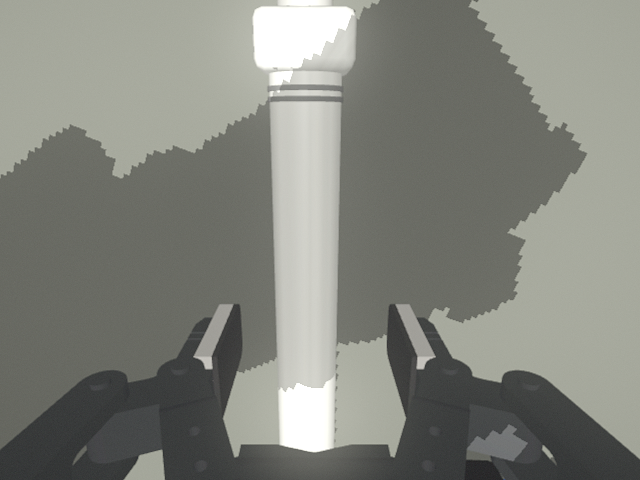

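The barrel lies between the pads (gap from 235 to 390, barrel from 277 to 337 px). I lower 2 mm and close.

Call:
{"fn": "apply_moves", "kwargs": {
  "motion": [
    [-0.05, 0.2, 0, 0, 4],
    [-0.05, 0.2, 0, 0, 1.5],
    [-0.05, 0.2, 0, 0, 1],
    [-0.05, 0.2, 0, 0, 1],
    [-0.05, 0.2, 0, 0, 1],
    [-0.05, 0.2, 0, 0, 1],
    [-0.05, 0.2, 0, 0, 1]
  ]
}}

```text
clock: 15.88
eef_pos: [543.9, -331.8, 4.4]
tool_rot: [-1.57, -0.001, -1.197]
force: [-1.5, 1.6, 6.4]
width: 19.6
```

Run:
```python
from h import *
show()
```

```text
t 15.88 e [ 543.9 -331.8    4.4] rpy [-1.570e+00 -1.000e-03 -1.197e+00] F [-1.5  1.6  6.4] w 19.6 q [ 0.51  0.9  -0.02  1.7   0.02  0.54 -0.71]
```

Call:
{"fn": "apply_moves", "kwargs": {
  "motion": [
    [0, -2, 0, 0, 1],
    [0, -5, 0, 0, 1],
    [0, -10, 0, 0, 1],
    [0, -13, 0, 0, 1],
    [0, -13, 0, 0, 1]
  ]
}}

```text
clock: 16.5
eef_pos: [545.3, -332.9, 137.0]
tool_rot: [-1.567, -0.005, -1.197]
force: [0.6, -0.6, -1.9]
width: 19.7
```

Run:
```python
from h import *
show(); print(to([545,-46.4,135],-0.199))
p=ctrl.get_image('wrist'); cv2.imwrite('pics/w9.png',p['image'][:,:,::-1])
```

```text
t 16.5 e [ 545.3 -332.9  137. ] rpy [-1.567 -0.005 -1.197] F [ 0.6 -0.6 -1.9] w 19.7 q [ 0.51  0.72 -0.02  1.64  0.02  0.78 -0.71]
(array([-26.68,   0.1 ,  10.42]), np.float64(-0.998))
```

View pics/w9.png

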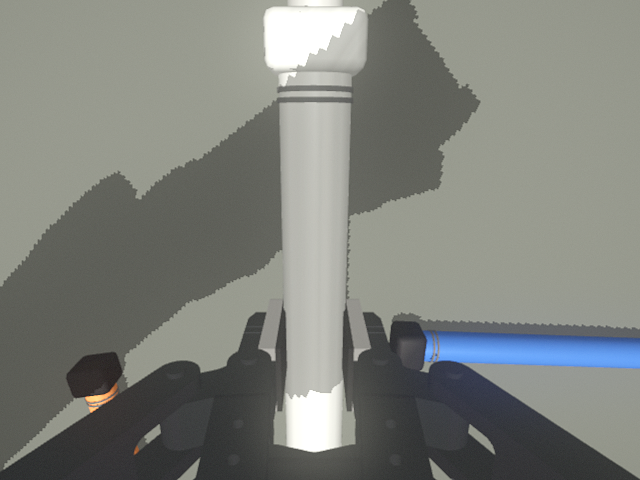

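The pump is held straight and level. Carrying it over the cradle.

Call:
{"fn": "apply_moves", "kwargs": {
  "motion": [
    [-26.7, 0, 10.4, -0.998, 1],
    [-26.7, 0, 10.4, -0.998, 1],
    [-26.7, 0, 10.4, -0.998, 1],
    [-26.7, 0, 10.4, -0.998, 1],
    [-26.7, 0, 10.4, -0.998, 1],
    [-26.7, 0, 10.4, -0.998, 1],
    [-26.7, 0, 10.4, -0.998, 1],
    [-26.7, 0, 10.4, -0.998, 1],
    [-26.7, 0, 10.4, -0.998, 1]
  ]
}}

```text
clock: 17.68
eef_pos: [542.6, -45.9, 133.0]
tool_rot: [-1.571, 0.001, -0.201]
force: [0.8, -0.6, -2.5]
width: 20.2
```

Run:
```python
from h import *
show()
p=ctrl.get_image('wrist'); cv2.imwrite('pics/w10.png',p['image'][:,:,::-1])
for q in ['pump_nose','pump_mid','stop_pad','cradle_axis','crank_axis']:
    print(q,[( np.round(d['location'],1),round(d['confidence'],2)) for d in ctrl.mark_of(p,q)[:3]])
p=ctrl.get_image('scene'); cv2.imwrite('pics/s10.png',cv2.resize(p['image'][200:380,220:480,::-1],None,fx=3,fy=3,interpolation=2))
for q in ['pump_nose','pump_mid','stop_pad','cradle_axis','crank_axis']:
    print(q,[( np.round(d['location'],1),round(d['confidence'],2)) for d in ctrl.mark_of(p,q)[:3]])
```

```text
t 17.68 e [542.6 -45.9 133. ] rpy [-1.571e+00  1.000e-03 -2.010e-01] F [ 0.8 -0.6 -2.5] w 20.2 q [ 0.21  0.62 -0.26  1.9   0.25  0.65 -0.41]
pump_nose [(array([546.6, -48.5, 144. ]), 0.53)]
pump_mid [(array([547.1, -49.4, 141.9]), 0.78)]
stop_pad []
cradle_axis []
crank_axis []
pump_nose [(array([563.2,  65.9, 142.5]), 0.95), (array([ 204.3, -325.8,   14.4]), 0.76), (array([546.3, -22.5,  50.9]), 0.25)]
pump_mid [(array([ 297.6, -269.6,   15. ]), 0.83), (array([542.7, -42.2, 141.5]), 0.8), (array([ 528.9, -521.8,   13.3]), 0.7)]
stop_pad [(array([568.2,  80.7,  52.1]), 0.54)]
cradle_axis [(array([546.5, -23.1,  53.5]), 0.65)]
crank_axis [(array([594.7, 211. , 101.5]), 0.56)]
```

View pics/w10.png

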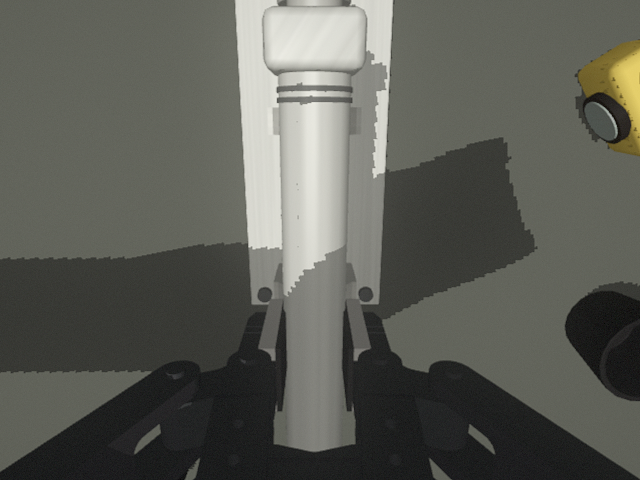

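View pics/s10.png

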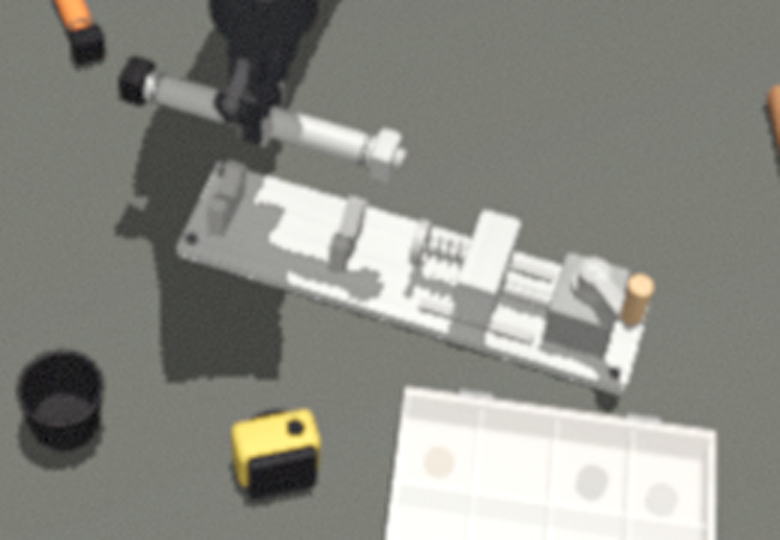

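The pump hangs parallel above the jig. The far V-block edges show at (273,120) and (360,120), and the plate screws at (265,294) and (366,294). I measure the sideways offset from these.

Run:
```python
from h import *
s,e,R=st()
p=ctrl.get_image('wrist')
def L(w): return np.round((R.T@(np.array(w)-e)),1)
for n,uv,z in [('scrL',(265,294),12),('scrR',(366,294),12),('corL',(252,304),12),('corR',(379,303),12),('topL',(236,2),12),('topR',(393,2),12),('vL',(273,107),52),('vR',(360,107),52),('barL',(280,130),142.6),('barR',(349.5,130),142.6),('barL2',(285,290),142.6),('barR2',(346,290),142.6),('scrL',(265,294),12)]:
    w=bp(p,uv,z); print(n,w,L(w))
c=p['image'][80:330,210:420,::-1]; cv2.imwrite('pics/w10c.png',cv2.resize(c,None,fx=2.4,fy=2.4,interpolation=2))
```

```text
scrL [501.2 -82.2  12. ] [-33.5 121.4 -44.6]
scrR [570.6 -96.3  12. ] [ 37.3 121.4 -44.7]
corL [490.3 -87.9  12. ] [-43.  121.4 -52.4]
corR [ 578.5 -104.9   12. ] [ 46.8 121.4 -51.6]
topL [527.3  97.7  12. ] [-43.5 121.4 136.9]
topR [614.9  80.   12. ] [ 45.9 121.4 136.9]
vL [538.6  36.9  52. ] [-20.4  81.4  79.5]
vR [582.9  28.   52. ] [24.8 81.4 79.6]
barL [547.5  27.  142.6] [-9.7 -9.2 71.6]
barR [568.9  22.6 142.6] [12.2 -9.2 71.5]
barL2 [537.  -26.8 142.6] [-9.3 -9.2 16.8]
barR2 [558.2 -31.1 142.6] [12.3 -9.2 16.7]
scrL [501.2 -82.2  12. ] [-33.5 121.4 -44.6]
```

View pics/w10c.png

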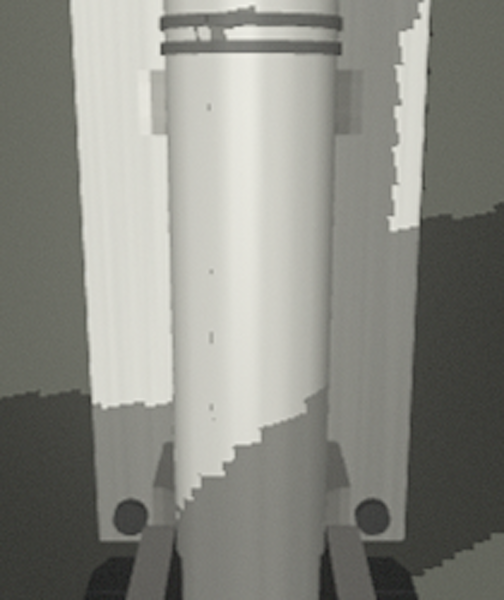

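Jig and pump axes agree to about 0.5 mm sideways and under 0.005 rad, with the TCP at jig x of about -23. I lower to just above the seat.

Call:
{"fn": "apply_moves", "kwargs": {
  "motion": [
    [0.05, 1, 0.9, 0, 1],
    [0.05, 3, 0.9, 0, 1],
    [0.05, 5, 0.9, 0, 1],
    [0.05, 7, 0.9, 0, 1],
    [0.05, 8, 0.9, 0, 1],
    [0.05, 8.7, 0.9, 0, 1],
    [0.05, 8.7, 0.9, 0, 1]
  ]
}}

```text
clock: 19.2
eef_pos: [545.0, -36.2, 46.1]
tool_rot: [-1.571, 0.0, -0.199]
force: [-0.2, 0.4, -0.4]
width: 20.1
```

Run:
```python
from h import *
show()
p=ctrl.get_image('wrist'); cv2.imwrite('pics/w11.png',p['image'][:,:,::-1])
```

```text
t 19.2 e [545.  -36.2  46.1] rpy [-1.571  0.    -0.199] F [-0.2  0.4 -0.4] w 20.1 q [ 0.14  0.76 -0.2   1.94  0.31  0.46 -0.48]
```

View pics/w11.png

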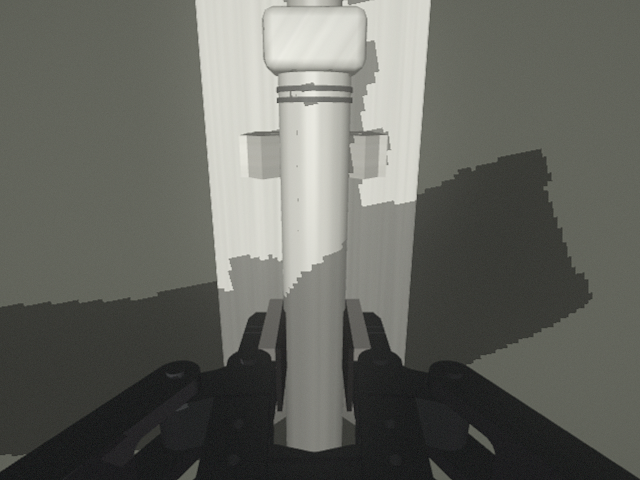

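The barrel (281–350 px) is centred in the V-block (240–388 px). I lower gently to seat it.

Call:
{"fn": "apply_moves", "kwargs": {
  "motion": [
    [0, 0.2, 0, 0, 1],
    [0, 0.4, 0, 0, 1],
    [0, 0.5, 0, 0, 1],
    [0, 0.5, 0, 0, 1]
  ]
}}

```text
clock: 19.75
eef_pos: [545.0, -36.4, 41.3]
tool_rot: [-1.571, 0.0, -0.199]
force: [0.9, 0.1, -1.4]
width: 19.7
```

Run:
```python
from h import *
show()
```

```text
t 19.75 e [545.  -36.4  41.3] rpy [-1.571  0.    -0.199] F [ 0.9  0.1 -1.4] w 19.7 q [ 0.14  0.77 -0.19  1.95  0.31  0.45 -0.48]
```

Call:
{"fn": "apply_moves", "kwargs": {
  "motion": [
    [0, 0.1, 0, 0, 1],
    [0, 0.2, 0, 0, 1],
    [0, 0.2, 0, 0, 1],
    [0, 0.2, 0, 0, 1]
  ]
}}

```text
clock: 20.25
eef_pos: [544.9, -36.4, 40.3]
tool_rot: [-1.571, -0.0, -0.199]
force: [-3.1, 0.7, 9.5]
width: 19.2
```

Run:
```python
from h import *
show()
```

```text
t 20.25 e [544.9 -36.4  40.3] rpy [-1.571 -0.    -0.199] F [-3.1  0.7  9.5] w 19.2 q [ 0.14  0.77 -0.19  1.95  0.31  0.45 -0.48]
```

Seated: it makes contact at TCP z 40.3 with 9.5 N. I ease off 1 mm and slide towards the stop.

Call:
{"fn": "apply_moves", "kwargs": {
  "motion": [
    [0, -0.1, 0.1, 0, 1],
    [0, -0.1, 0.3, 0, 1],
    [0, -0.1, 0.4, 0, 1],
    [0, -0.1, 0.4, 0, 1],
    [0, -0.1, 0.4, 0, 1]
  ]
}}

```text
clock: 20.88
eef_pos: [545.4, -33.2, 40.3]
tool_rot: [-1.572, 0.001, -0.199]
force: [-2.9, -4.6, 5.1]
width: 20.1
```

Call:
{"fn": "apply_moves", "kwargs": {
  "motion": [
    [0, 0, 0.2, 0, 1],
    [0, 0, 0.4, 0, 1],
    [0, 0, 0.6, 0, 1],
    [0, 0, 0.6, 0, 1],
    [0, 0, 0.6, 0, 1]
  ]
}}

```text
clock: 21.5
eef_pos: [546.6, -27.2, 40.3]
tool_rot: [-1.572, 0.001, -0.199]
force: [-3.0, -4.4, 4.8]
width: 19.9
```

Run:
```python
from h import *
show(); s,e,R=st(); print('Ftool',(R.T@np.array(s['force'])).round(1),'jigx',(e[:2]-[547.9,-22.7])@[.1975,.9803])
```

```text
t 21.5 e [546.6 -27.2  40.3] rpy [-1.572e+00  1.000e-03 -1.990e-01] F [-3.  -4.4  4.8] w 19.9 q [ 0.12  0.77 -0.19  1.94  0.31  0.45 -0.49]
Ftool [-2.1 -4.8 -4.9] jigx -4.615541605475993
```

Call:
{"fn": "apply_moves", "kwargs": {
  "motion": [
    [0, -0.05, 0.2, 0, 1],
    [0, -0.05, 0.4, 0, 1],
    [0, -0.05, 0.6, 0, 1],
    [0, -0.05, 0.6, 0, 1],
    [0, -0.05, 0.6, 0, 1]
  ]
}}

```text
clock: 22.12
eef_pos: [547.8, -21.2, 40.4]
tool_rot: [-1.572, 0.001, -0.199]
force: [-2.0, -4.9, -0.3]
width: 19.9
```

Run:
```python
from h import *
show(); s,e,R=st(); print('Ftool',(R.T@np.array(s['force'])).round(1),'jigx',(e[:2]-[547.9,-22.7])@[.1975,.9803])
p=ctrl.get_image('wrist'); cv2.imwrite('pics/w12.png',p['image'][:,:,::-1])
p=ctrl.get_image('scene'); cv2.imwrite('pics/s12.png',cv2.resize(p['image'][230:340,260:450,::-1],None,fx=4,fy=4,interpolation=2))
for q in ['pump_nose','stop_pad','pump_mid']:
    print(q,[( np.round(d['location'],1),round(d['confidence'],2)) for d in ctrl.mark_of(p,q)[:3]])
```

```text
t 22.12 e [547.8 -21.2  40.4] rpy [-1.572e+00  1.000e-03 -1.990e-01] F [-2.  -4.9 -0.3] w 19.9 q [ 0.11  0.77 -0.19  1.94  0.31  0.46 -0.5 ]
Ftool [-1.   0.3 -5.2] jigx 1.469826715508405
pump_nose [(array([ 560.3, -626.7,   14.4]), 0.95), (array([567.7,  87.4,  49.2]), 0.91), (array([ 202.9, -324.1,   12.8]), 0.83)]
stop_pad [(array([568.7,  86.7,  49.5]), 0.59)]
pump_mid [(array([ 526.8, -521.8,   13.9]), 0.74), (array([ 294.4, -267.6,   16.2]), 0.66)]
```

View pics/s12.png

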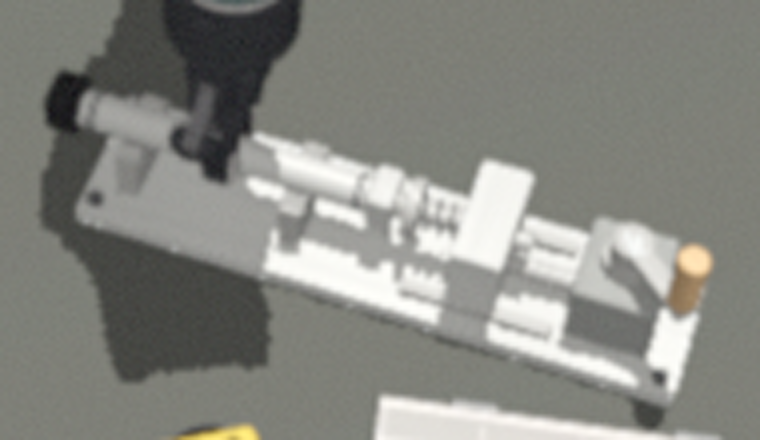

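The nose (400,190) is on the pad (415,195). The axial force of 5.2 N matches about 7.5 mm of spring. About 9 mm more is needed.

Call:
{"fn": "apply_moves", "kwargs": {
  "motion": [
    [0, 0, 0.2, 0, 1],
    [0, 0, 0.4, 0, 1],
    [0, 0, 0.6, 0, 1],
    [0, 0, 0.6, 0, 1],
    [0, 0, 0.6, 0, 1]
  ]
}}

```text
clock: 23.0
eef_pos: [548.6, -16.8, 40.4]
tool_rot: [-1.574, 0.001, -0.2]
force: [-3.2, -7.9, 0.4]
width: 19.7
```

Run:
```python
from h import *
show(); s,e,R=st(); print('Ftool',(R.T@np.array(s['force'])).round(1),'jigx',(e[:2]-[547.9,-22.7])@[.1975,.9803])
```

```text
t 23.0 e [548.6 -16.8  40.4] rpy [-1.574e+00  1.000e-03 -2.000e-01] F [-3.2 -7.9  0.4] w 19.7 q [ 0.1   0.78 -0.19  1.94  0.3   0.46 -0.51]
Ftool [-1.6 -0.4 -8.4] jigx 5.960260856304525
```

Call:
{"fn": "apply_moves", "kwargs": {
  "motion": [
    [0, 0, 0.2, 0, 1],
    [0, 0, 0.4, 0, 1],
    [0, 0, 0.5, 0, 1],
    [0, 0, 0.5, 0, 1],
    [0, 0, 0.5, 0, 1],
    [0, 0, 0.5, 0, 1]
  ]
}}

```text
clock: 23.75
eef_pos: [549.3, -13.4, 40.4]
tool_rot: [-1.575, 0.002, -0.201]
force: [-3.1, -9.8, 1.5]
width: 19.6
```

Run:
```python
from h import *
show(); s,e,R=st(); print('Ftool',(R.T@np.array(s['force'])).round(1),'jigx',(e[:2]-[547.9,-22.7])@[.1975,.9803])
p=ctrl.get_image('wrist'); cv2.imwrite('pics/w13.png',p['image'][:,:,::-1])
p=ctrl.get_image('scene'); cv2.imwrite('pics/s13.png',cv2.resize(p['image'][230:340,260:450,::-1],None,fx=4,fy=4,interpolation=2))
for q in ['pump_nose','stop_pad','pump_mid']:
    print(q,[( np.round(d['location'],1),round(d['confidence'],2)) for d in ctrl.mark_of(p,q)[:3]])
```

```text
t 23.75 e [549.3 -13.4  40.4] rpy [-1.575  0.002 -0.201] F [-3.1 -9.8  1.5] w 19.6 q [ 0.09  0.78 -0.18  1.93  0.3   0.46 -0.52]
Ftool [ -1.1  -1.4 -10.2] jigx 9.418116195436987
pump_nose [(array([ 204. , -321.8,   14.7]), 0.83), (array([570. ,  94.6,  50.2]), 0.8), (array([ 559. , -623.7,   13.7]), 0.77)]
stop_pad [(array([568.5,  92.4,  50.3]), 0.67), (array([568.3,  94.8,  51.9]), 0.56)]
pump_mid [(array([549.3, -10.6,  47.4]), 0.87), (array([ 295.9, -268.4,   15.4]), 0.87), (array([ 525.9, -524.3,   14.5]), 0.6)]
```

View pics/s13.png

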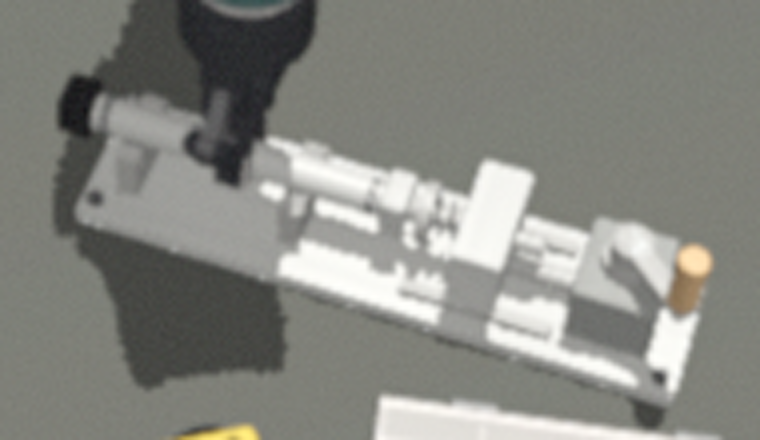

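View pics/w13.png

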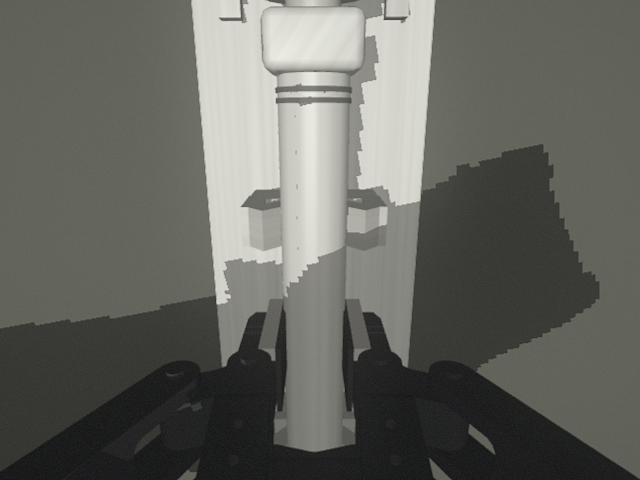

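Call:
{"fn": "apply_moves", "kwargs": {
  "motion": [
    [0, 0, 0.1, 0, 1],
    [0, 0, 0.1, 0, 1],
    [0, 0, 0.1, 0, 1],
    [0, 0, 0.1, 0, 1],
    [0, 0, 0.1, 0, 1],
    [0, 0, 0.1, 0, 1],
    [0, 0, 0.1, 0, 1],
    [0, 0, 0.1, 0, 1],
    [0, 0, 0.1, 0, 1],
    [0, 0, 0.1, 0, 1],
    [0, 0, 0.1, 0, 1],
    [0, 0, 0.1, 0, 1],
    [0, 0, 0.1, 0, 1],
    [0, 0, 0.1, 0, 1]
  ]
}}

```text
clock: 25.75
eef_pos: [549.4, -12.7, 40.4]
tool_rot: [-1.576, 0.002, -0.201]
force: [-3.3, -10.1, 1.6]
width: 19.6
```

Run:
```python
from h import *
show(); s,e,R=st(); print('Ftool',(R.T@np.array(s['force'])).round(1),'jigx',(e[:2]-[547.9,-22.7])@[.1975,.9803],np.abs(s['qd']).max())
p=ctrl.get_image('top')
for q in ['pump_nose','stop_pad','pump_mid','crank_knob','cradle_axis','headlamp','rasp','cap_cup','tackle_case']:
    print(q,[( np.round(d['location']),round(d['confidence'],2)) for d in ctrl.mark_of(p,q)[:2]])
show()
```

```text
t 25.75 e [549.4 -12.7  40.4] rpy [-1.576  0.002 -0.201] F [ -3.3 -10.1   1.6] w 19.6 q [ 0.09  0.78 -0.18  1.93  0.3   0.46 -0.52]
Ftool [ -1.3  -1.6 -10.6] jigx 10.11561677863344 0.002679610665918466
pump_nose [(array([ 560., -628.,   15.]), 0.9), (array([ 202., -325.,   14.]), 0.65)]
stop_pad [(array([570.,  96.,  50.]), 0.68)]
pump_mid [(array([ 520., -516.,   12.]), 0.65), (array([ 297., -269.,   14.]), 0.61)]
crank_knob [(array([632., 238., 109.]), 0.62)]
cradle_axis [(array([571.,  96.,  50.]), 0.39)]
headlamp [(array([750.,  -2.,   2.]), 0.67)]
rasp [(array([474., 391.,  -2.]), 0.58)]
cap_cup [(array([ 737., -160.,    3.]), 0.88)]
tackle_case [(array([763., 200.,  -0.]), 0.6)]
t 26.25 e [549.4 -12.7  40.4] rpy [-1.576  0.002 -0.201] F [ -3.9 -11.    0.7] w 19.7 q [ 0.09  0.78 -0.18  1.93  0.3   0.46 -0.52]
```

The push is steady, the crank is still at its end and the other things haven't moved. Handing in.

Run:
```python
from h import *
print(ctrl.finish_job()); show()
```

```text
the job is handed in; nothing more can be done
None
the job is handed in; nothing more can be done
```

I wound the crank to its end, then laid the silver pump in the V-blocks, nose towards the stop. The job is handed in with the arm still gripping and pushing at about 10 N. It took about 26 s of the 67 s allowed, and no verdict was reported.

- **Crank:** I turned the knob clockwise from about 0.06 to 7.0 rad. Pushing on made it move no further, and the force rose. The last top picture still has the knob at the 7.0 rad position.
- **Pump:** It was seated in the V-blocks by touch and then slid about 24 mm along onto the pad. The wrist picture shows it in line with the V-blocks.
- **Push:** The force along the jig read 10.6–11.7 N over the last half second, including roughly 1 N of friction. The pad's travel of about 16 mm gives 9.7 N. The arm was still and the grip steady at an opening of about 19.7 mm.
- **Other things:** The headlamp, rasp, cup and tackle case read within a few mm of where they started.
- **Checks that missed:** In the last top picture the networks did not report the pump (the gripper is over it) and placed the cradle point wrongly, at the pad. I relied on the scene and wrist pictures taken just before, 1 mm short of the final push.

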